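# Draw the guarded bolt of the plaster bin with the hooked rod

### The job

Pick up the hooked rod, reach it up the sloping cover under the wire guard of the plaster bin, catch the bolt's post with the hook and pull the bolt all the way down toward you (never with the fingers). Then put the rod away: lay it down flat, without dropping it, in the wide empty compartment of the tool tray, leaving the bolt drawn. Do not knock over or shove the loose pigment pot or the plaster cube that stand about.

Things in the scene. Friction and masses are not known exactly. Their poses are not given: they have to be found in the camera images.
- rod_grip (a point): Centre of the wooden handle of the loose hooked rod (150 g), half-way up. Handle: block 90 long (x), 22 wide (y), 24 high (z). x runs from the handle along the 8 mm round steel rod, which leaves the handle on its centre line, level with this point. The balance point is about 20 mm ahead. It starts lying flat on the table, z up.
- rod_corner (a point): Corner of the same rod's hook, 180 mm along x from rod_grip, same axes: here the centre lines of the rod and of the leg meet. The leg, 8 mm thick, goes square off to +y (left, seen along the rod with z up), its end 38 mm from this point.
- bin: Grey plaster bin, fixed, 210 deep (x), 170 wide (y), 266 high; origin at the centre of its underside, x pointing away from its front. The front is 140 mm high; from its top edge, 105 mm in front of the origin, the aluminium cover rises away at 38 degrees for 205 mm. Cover parts other than post and guard stand at most 22 mm off it.
- guard_mouth (a point): Middle of the open low end of the wire guard over the bolt, 70 mm up the slope, 30 mm off the cover; x up the slope, y left, z square off the cover. Inside, the guard is 128 wide (y), 52 high (z) and goes on for 130 mm up the slope. Its sides and top are 4 mm wires about 20 mm apart, through which no finger or hook passes.
- bolt_post (a point): Point on the axis of the bolt's upright post, 30 mm off the cover; x up the slope (38 degrees above level), y left, z square off the cover. The post is a round steel pin 12 mm thick, its top 44 mm off the cover, standing on the bolt bar (16 mm high). It moves with the bolt; when shot it is 130 mm up the slope, 12 mm left of the bin's middle.
- bolt (a joint): Slide of the bolt along the cover in m: 0 fully shot (up the slope), 0.05 fully drawn (stop), growing as it is pulled down the slope toward the robot. Starts at 0 to 0.012. Friction about 2.5 N; it stays where it is left.
- tray_free (a point): Centre of the floor of the wide empty compartment of the fixed plywood tool tray; x along the compartment, y across it to the left. Inside it is 270 long (x) and 90 wide (y); its floor is 4 mm above the table, its walls rise 14 mm above the floor. The narrow compartment with two clay tools lies on its -y side.
- pot_a: Loose pigment pot with a screw cap on the table, 42 diameter, 56 high, origin under its centre. To be left alone.
- sample: Loose plaster cube of 45 mm on the table, origin under its centre. To be left alone.

How it is judged:
On the way, in this order (a step that is already met when the one before it is completed fails the run):
1. the bolt is drawn down to within 10 mm of its stop (value of joint bolt above 0.04 m), for 0.2 s.
2. the rod, still held, is brought down into the wide compartment, within about 20 mm of lying on its floor (x of rod_grip in the frame of tray_free between -0.11 and 0.11 m and y of rod_grip in the frame of tray_free between -0.045 and 0.045 m and x of rod_corner in the frame of tray_free between -0.138 and 0.138 m and y of rod_corner in the frame of tray_free between -0.047 and 0.047 m and z of each of rod_grip, rod_corner in the frame of tray_free below 0.035 m and contact force between the fingers and hook_rod above 0.5 N), for 0.05 s.
At the end, for the whole second after the job is handed in: The bolt stands drawn (within 10 mm of its stop), and the rod rests flat on the floor of the tray's wide compartment, wholly inside its walls, either way round (value of joint bolt above 0.04 m and x of rod_grip in the frame of tray_free between -0.11 and 0.11 m and y of rod_grip in the frame of tray_free between -0.045 and 0.045 m and x of rod_corner in the frame of tray_free between -0.138 and 0.138 m and y of rod_corner in the frame of tray_free between -0.047 and 0.047 m and z of rod_grip in the frame of tray_free below 0.019 m and z of rod_corner in the frame of tray_free below 0.021 m and linear speed of hook_rod below 0.03 m/s); the robot touches nothing.
It fails at once if the fingers touch the bolt (contact force between the fingers and bolt above 1 N).
It fails at once if the pot is shoved more than 25 mm (distance of pot_a from where it was at the start of the episode above 0.025 m).
It fails at once if the plaster cube is shoved more than 25 mm (distance of sample from where it was at the start of the episode above 0.025 m).
It also fails if it takes over 64 s, if anything falls off the work surface, if the arm or the gripper's body presses on something with over 40 N, if the wrist force passes 120 N, or if a joint passes its speed limit or range.

### The arm

A 6-joint arm with a two-finger parallel gripper is mounted at the origin on a cart in front of the work surface, level with it; the furniture and walls round the work are solid. World frame = base frame: x ahead of the robot, y to its left, z up, the work surface at z = 0. Lengths are in m, angles in rad, forces in N, time in s.
With the tool pointing down it reaches from about 0.3 to 0.875 m from the base axis. Payload 6.4 kg.
Tool frame: the origin (TCP) lies midway between the tips of the shut fingers; the grasp point (between the pads) lies 19 mm behind it; z points along the fingers, y is the line along which they close (so a half turn about z gives the same grasp; the last joint's range is limited). The gripper opens to 88 mm and grips with 3 to 60 N. Pads are 18 mm wide; open, the fingers measure 123 mm over their backs; the gripper's body (75 mm by 187 mm) begins 45 mm behind the grasp point.
Start: joints at [0.93, 0.181, 1.607, -0, 1.354, -0.206], TCP at [0.242, 0.522, 0.239] pointing down, gripper open.
Joint ranges: [-2.99, 2.99], [-0.89, 2.07], [0.3, 2.58], [-1.14, 4.28], [0, 2.63], [-3.12, 3.12]. Speed limits (rad/s): [2.57, 2.57, 3.01, 3.14, 3.14, 3.14].

### API

Orientations are given as a unit quaternion [x, y, z, w].
In Python, from station import ctrl gives the robot as it stands.
- The arm moves only by the shell command python3 -m handwheel 'ROWS' [OPENING] [FORCE]. ROWS is a JSON object of lists of equal length, an entry for each row: "xyz": the shift along the tool's x, y, z as a fraction of full scale, a list of three; "rotation": the turn, a rotation vector about the tool's x, y, z as a fraction of full scale, a list of three. A call has 1 to 12 rows; each row shifts and turns the commanded pose from where the row before left it, along the tool's axes as they then stand; what a row does not reach is not made up. Full scale, the value 1, is 150 mm for a shift and 2 pi rad for a turn. A row lasts 1/10 s, in which the tool goes at most 50 mm and 8.59 degrees, less where a joint would pass 70% of its speed; a pose out of reach is approached as far as the arm can. A call with a number of a shift or a turn outside -1 to 1 is refused whole. A call with a gripper value outside its range is refused whole. OPENING is the finger opening in mm, from 0 to 88.1, set as the call begins (- or left out, the last holds). The fingers move at their own pace and stop on an object; FORCE is the grip in N (left out, the last holds). Time passes only in rows, so rows that do not move let the fingers close. It gives the time, the measured TCP pose, the force, the opening and the grip force at its end, in the units of the state.
- ctrl.sense(): the state, without advancing time (a new reading comes with each control period).
- ctrl.camera(name): name is "scene" or "top" or "wrist"; returns a dict with "color" (400x640x3 uint8, blue, green, red), "range_z" (400x640 float32, m along the optical axis (not along the pixel's ray), 0 where there is no reading), "fx", "fy", "cx", "cy" (pixels), "position" and "attitude" of the camera in the world; the wrist camera has in their place "tool_from_camera" (4x4, takes a point from camera to tool coordinates, whose origin is the TCP and whose axes are the flange's). Camera axes: x right, y down, z forward; pixel columns grow to the right and rows downward; lengths in m; the calibration is good to about 2 mm. A picture is of the moment at which its call begins: read the wrist's pose just before it.
- ctrl.close_job(): hands the job in; it is judged then, once.
Trained networks look in the newest picture that a camera, given by its name, has taken for a name from the list of things; names that differ only in an ending like _2 or _b are one class to them, and where a whole thing is asked for, a point or a joint stands for the part that bears it (a point fixed in the world has none). Each returns a list of dicts, best first, with "conf" (0 to 1); they miss things now and then, are a little off and sometimes report something else, mostly with a low value. They report only what shows in the picture. A call takes as long as a camera call.
- ctrl.regions_of(thing, camera): "pixels" (400x640 bool, what is visible of it) and "box" ([left, top, width, height] in pixels, round what is visible of it).
- ctrl.tip_of(thing, camera): "location" ([column, row] in pixels: a listed point, or the origin of a listed thing).
The state is a dict: "time_s": time; "joints": joint angles; "joint_vel": joint speeds; "tau": joint torques, N m; "eef_pos": TCP position; "ee_rot": TCP orientation; "force": force on the tool from outside, world axes, zero at the start; "torque": the same for the moment, N m; "grip_width": opening from 0.0 (shut) to 1.0 (fully open); "grasp_force": force on a finger pad.
Only numpy, scipy, OpenCV 4.12 (cv2) and the standard library are available. Lean on these libraries where they do the work, as an engineer would, in place of code of your own. Each camera call takes 0.05 s, during which the arm holds its last target. There are 200 camera calls.

## Working session

There is one attempt and no reset: what is moved stays moved. The work goes in short steps, Python scripts to look and compute and a shell command to move; the robot and the scene stay as the last step left them, time stands still between calls to the robot, and variables do not carry over. Pictures are saved under pics/ and viewed, at most 13 in all, crops included, and the job is handed in when it is done.

```bash
ls; mkdir -p pics
cat > h.py <<'E'
import numpy as np, cv2
from scipy.spatial.transform import Rotation as R
from station import ctrl
def cam(n):
    s=ctrl.sense(); c=ctrl.camera(n)
    if n=="wrist":
        T=np.eye(4);T[:3,:3]=R.from_quat(s["ee_rot"]).as_matrix();T[:3,3]=s["eef_pos"]
        c["T"]=T@np.array(c["tool_from_camera"])
    else:
        T=np.eye(4);a=np.array(c["attitude"]);T[:3,:3]=a if a.shape==(3,3) else R.from_quat(a).as_matrix();T[:3,3]=c["position"];c["T"]=T
    return c
def pt(c,u,v,z=None):
    if z is None:
        w=c["range_z"][max(0,int(v)-2):int(v)+3,max(0,int(u)-2):int(u)+3];w=w[w>0]
        if not len(w): return np.full(3,np.nan)
        z=np.median(w)
    p=np.array([(u-c["cx"])/c["fx"]*z,(v-c["cy"])/c["fy"]*z,z,1]);return (c["T"]@p)[:3]
def onplane(c,u,v,n,d):
    """intersect pixel ray with n.p=d"""
    r=c["T"][:3,:3]@np.array([(u-c["cx"])/c["fx"],(v-c["cy"])/c["fy"],1]);o=c["T"][:3,3]
    return o+r*(d-np.dot(n,o))/np.dot(n,r)
def proj(c,p):
    q=np.linalg.inv(c["T"])@np.append(p,1);return np.array([q[0]/q[2]*c["fx"]+c["cx"],q[1]/q[2]*c["fy"]+c["cy"]])
def mask_pts(c,m):
    v,u=np.nonzero(m&(c["range_z"]>0));z=c["range_z"][v,u]
    return (c["T"]@np.array([(u-c["cx"])/c["fx"]*z,(v-c["cy"])/c["fy"]*z,z,np.ones_like(z)]))[:3].T
E
python3 - <<'E'
from h import *
np.set_printoptions(precision=4,suppress=True)
print(ctrl.sense())
ims=[]
for n in ["scene","top"]:
    c=cam(n);cv2.imwrite(f"pics/{n}0.png",c["color"]);print(n,c["fx"],c["T"])
    for t in ["rod_grip","rod_corner","bin","guard_mouth","bolt_post","tray_free","pot_a","sample"]:
        for d in ctrl.tip_of(t,n)[:2]: print(t,round(d["conf"],2),d["location"],pt(c,*d["location"]))
E
```

```text
pics
{'time_s': 0.0, 'joints': array([ 0.9297,  0.1815,  1.608 , -0.    ,  1.3538, -0.2063]), 'joint_vel': array([-0.0002, -0.0005,  0.0002, -0.0002,  0.0018,  0.001 ]), 'tau': array([ -0.0001, -43.3865, -34.1852,   0.0702,   0.0386,  -0.0001]), 'eef_pos': array([0.2419, 0.5211, 0.2378]), 'ee_rot': array([ 0.2157,  0.9765, -0.0008, -0.0003]), 'force': array([-0.6593, -0.1378,  1.1394]), 'torque': array([0.0306, 0.0103, 0.0364]), 'grasp_force': 0.0, 'grip_width': 0.9994441076779138}
scene 423.55419686691476 [[ 0.7203 -0.3282  0.6111 -0.178 ]
 [-0.6933 -0.3117  0.6498 -0.8481]
 [-0.0228 -0.8917 -0.452   0.7093]
 [ 0.      0.      0.      1.    ]]
rod_grip 0.81 [279.1, 241.1] [0.4919 0.0793 0.0159]
rod_corner 0.78 [234.4, 222.3] [ 0.4788  0.3157 -0.0025]
bin 0.77 [391.6, 252.2] [ 0.5959 -0.2775  0.0879]
guard_mouth 0.86 [377.3, 198.5] [ 0.6608 -0.1699  0.1876]
bolt_post 0.65 [387.8, 179.5] [ 0.6745 -0.193   0.248 ]
tray_free 0.57 [430.0, 312.7] [ 0.5554 -0.4329  0.0014]
pot_a 0.57 [323.6, 241.6] [ 0.5795 -0.0309  0.0224]
sample 0.77 [256.6, 207.4] [0.5763 0.3161 0.0197]
top 391.208954260963 [[-0.0133 -0.9895  0.1442  0.4405]
 [-0.9998  0.0156  0.015  -0.0627]
 [-0.017  -0.144  -0.9894  1.191 ]
 [ 0.      0.      0.      1.    ]]
rod_grip 0.66 [314.1, 209.5] [ 0.5884 -0.0251  0.0543]
rod_grip 0.62 [274.5, 239.4] [0.5044 0.0952 0.0222]
rod_corner 0.63 [215.5, 254.3] [0.463  0.2769 0.0016]
guard_mouth 0.93 [377.7, 181.8] [ 0.6403 -0.1955  0.1923]
guard_mouth 0.32 [212.6, 255.1] [0.4607 0.286  0.0005]
bolt_post 0.51 [379.5, 161.0] [ 0.6824 -0.1949  0.2441]
bolt_post 0.36 [315.3, 210.0] [ 0.5868 -0.0286  0.0543]
tray_free 0.65 [448.0, 223.6] [ 0.5457 -0.4288  0.0028]
tray_free 0.52 [270.5, 239.7] [0.5037 0.1072 0.022 ]
pot_a 0.56 [313.0, 205.3] [ 0.6008 -0.022   0.0549]
sample 0.77 [197.7, 213.4] [0.5833 0.3208 0.0447]
```

View pics/scene0.png

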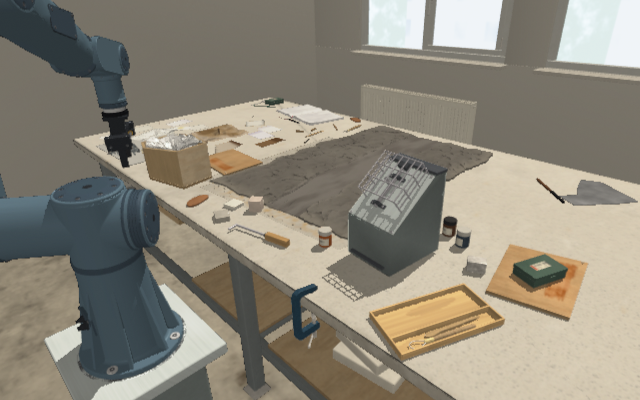

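View pics/top0.png

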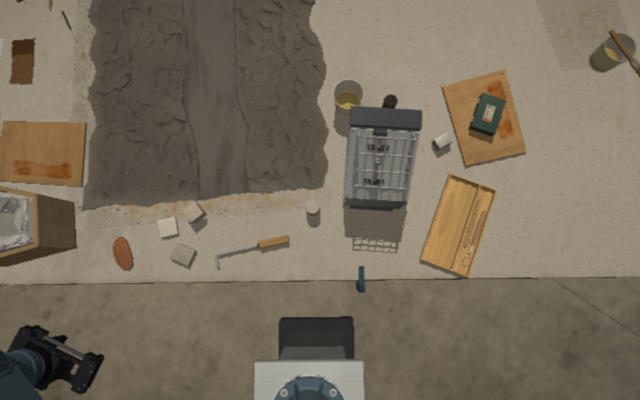

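The scene view shows the rod handle at (277,239), hook corner at (234,228), bin with guard around (385,200), tray at (435,320), pot at (325,237). In the top view the handle is at (272,242), the corner at (217,254) with its leg toward the robot, the pot at (313,209), and the tray's wide compartment on the left at (450,222).

Run:
```python
from h import *
np.set_printoptions(precision=4,suppress=True)
c=cam("top")
for t in ["rod_grip","bin","tray_free","pot_a","sample"]:
    for d in ctrl.regions_of(t,"top")[:2]:
        P=mask_pts(c,d["pixels"]); print(t,d["conf"],d["box"],len(P))
        if len(P)<5: continue
        for lo in ([-1,.1] if t=="bin" else [-1,.012]):
            Q=P[P[:,2]>lo]
            if len(Q)<5: continue
            print("  z>",lo,cv2.minAreaRect((Q[:,:2]*1000).astype(np.float32)),"z",Q[:,2].min(),np.median(Q[:,2]),Q[:,2].max())
        if t=="rod_grip":
            v,u=np.nonzero(d["pixels"]);X=np.array([onplane(c,a,b,[0,0,1],.012) for a,b in zip(u,v)])
            print(cv2.minAreaRect((X[:,:2]*1000).astype(np.float32)))
# handle by colour (orange) near it
hsv=cv2.cvtColor(c["color"],cv2.COLOR_BGR2HSV);m=np.zeros((400,640),bool);m[225:262,250:300]=True
m&=(hsv[...,1]>120);v,u=np.nonzero(m)
X=np.array([onplane(c,a,b,[0,0,1],.02) for a,b in zip(u,v)])[:,:2]
print("handle",len(X),cv2.minAreaRect((X*1000).astype(np.float32)))
print("grip/corner line",onplane(c,217,254,[0,0,1],.012))
```

```text
rod_grip 0.8 [216.1, 233.1, 73.4, 37.4] 408
  z> -1 ((480.6509704589844, 167.44583129882812), (40.34454345703125, 234.497802734375), 18.31061553955078) z -0.004390999414634278 0.020176753007923764 0.028717329745722386
  z> 0.012 ((480.2264099121094, 164.47630310058594), (37.67254638671875, 228.80078125), 18.31061363220215) z 0.012100669762230787 0.021415994200787547 0.028717329745722386
((480.65032958984375, 165.53146362304688), (38.89204788208008, 231.4538116455078), 18.357980728149414)
bin 0.95 [339.8, 105.8, 81.5, 108.3] 7012
  z> -1 ((751.1483154296875, -227.97947692871094), (223.7534637451172, 347.1932067871094), 77.87220764160156) z -0.004753306315673278 0.2366685683620055 0.3110323861121195
  z> 0.1 ((704.0714111328125, -204.1353302001953), (176.1033172607422, 213.0011444091797), 85.04488372802734) z 0.10007435689894773 0.24245666134218502 0.3110323861121195
tray_free 0.91 [420.3, 175.8, 74.6, 101.0] 4682
  z> -1 ((542.710693359375, -457.867919921875), (151.28851318359375, 279.4064025878906), 68.2802505493164) z -0.004330594090451667 0.004873638622662324 0.02432687838572134
  
[... 404 characters left out ...]
625366210938, -20.62917709350586), (40.298057556152344, 38.302223205566406), 0.30003029108047485) z 0.013710990401431866 0.05492693674654858 0.06195675826836
sample 0.78 [184.2, 204.4, 23.5, 18.4] 309
  z> -1 ((588.4279174804688, 334.8512268066406), (45.49796676635742, 46.66570281982422), 38.918216705322266) z -0.003016195036888325 0.04350379076534705 0.05222854440698432
  z> 0.012 ((588.2247924804688, 335.09490966796875), (45.54270935058594, 45.962188720703125), 38.812721252441406) z 0.012005745871934037 0.043990822602775426 0.05222854440698432
handle 182 ((499.0621337890625, 98.0966796875), (19.009859085083008, 85.37683868408203), 12.407379150390625)
grip/corner line [0.4636 0.2694 0.012 ]
```

```bash
cat >> h.py <<'E'
def pose(yaw,pitch=0):
    """tool x along yaw (rad), raised by pitch; tool z down"""
    x=np.array([np.cos(yaw)*np.cos(pitch),np.sin(yaw)*np.cos(pitch),np.sin(pitch)])
    y=np.array([np.sin(yaw),-np.cos(yaw),0]);return np.column_stack([x,y,np.cross(x,y)])
def need(p,M):
    s=ctrl.sense();A=R.from_quat(s["ee_rot"]).as_matrix();d=A.T@(np.array(p)-s["eef_pos"])
    rv=R.from_matrix(A.T@M).as_rotvec()
    print("shift units",d/.15,"after turn",M.T@(np.array(p)-s["eef_pos"])/.15,"min rows",np.linalg.norm(d)/.05,
      "\nrot units",rv/(2*np.pi),"min rows",np.degrees(np.linalg.norm(rv))/8.59,"t",s["time_s"],"F",s["force"])
E
python3 -m handwheel '{"xyz":[[-0.22,-0.15,0.05],[-0.22,-0.15,0.05],[-0.22,-0.15,0.05],[-0.22,-0.15,0.05],[-0.22,-0.15,0.05],[-0.22,-0.15,0.05],[-0.22,-0.15,0.05],[-0.22,-0.15,0.05],[-0.22,-0.15,0.05],[-0.22,-0.15,0.05],[-0.22,-0.15,0.05],[-0.22,-0.15,0.05]],"rotation":[[0,0,0],[0,0,0],[0,0,0],[0,0,0],[0,0,0],[0,0,0],[0,0,0],[0,0,0],[0,0,0],[0,0,0],[0,0,0],[0,0,0]]}' 60
python3 -m handwheel '{"xyz":[[0,0,0],[0,0,0],[0,0,0],[0,0,0],[0,0,0],[0,0,0],[0,0,0],[0,0,0]],"rotation":[[0,0,0.0209],[0,0,0.0209],[0,0,0.0209],[0,0,0.0209],[0,0,0.0209],[0,0,0.0209],[0,0,0.0209],[0,0,0]]}' 60
python3 - <<'E'
from h import *
np.set_printoptions(precision=4,suppress=True)
need([.497,.108,.12],pose(np.radians(102.4)))
c=cam("wrist");cv2.imwrite("pics/w1.png",c["color"])
for t in ["rod_grip","rod_corner"]:
    for d in ctrl.tip_of(t,"wrist")[:2]: print(t,round(d["conf"],2),d["location"],onplane(c,*d["location"],[0,0,1],.012))
for d in ctrl.regions_of("rod_grip","wrist")[:1]:
    print(d["conf"],d["box"]);cv2.imwrite("pics/w1m.png",d["pixels"]*255)
E
```

```text
time_s: 2.4
eef_pos: [0.4884, 0.1083, 0.1487]
ee_rot: [0.216, 0.976, 0.0, 0.0]
force: [-0.4, 0.6, -0.2]
grip_width: 0.682
grasp_force: 0.0
time_s: 3.2
eef_pos: [0.4877, 0.1098, 0.1488]
ee_rot: [0.627, 0.779, 0.0, 0.0]
force: [0.7, 0.6, -0.1]
grip_width: 0.679
grasp_force: 0.0
shift units [-0.0252  0.0578  0.1921] after turn [-0.0253  0.0578  0.1921] min rows 0.606518367257929 
rot units [ 0.      0.     -0.0001] min rows 0.005090545503568201 t 3.2 F [ 0.6793  0.5706 -0.0626]
rod_grip 0.88 [330.4, 201.1] [0.5006 0.0998 0.012 ]
0.9 [319.1, 0.1, 23.5, 250.3][ WARN:0@0.955] global loadsave.cpp:1063 imwrite_ Unsupported depth image for selected encoder is fallbacked to CV_8U.
```

View pics/w1.png

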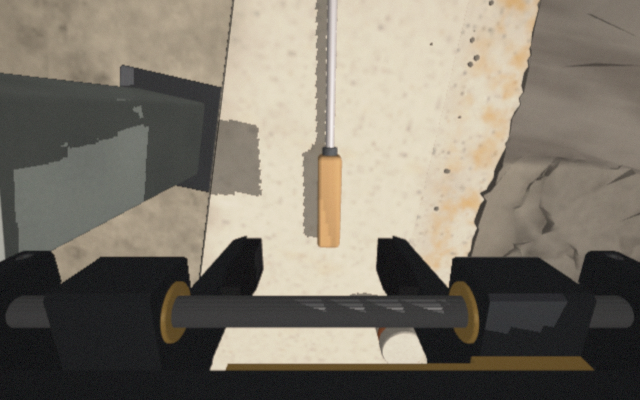

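The wrist view shows the handle from (330,155) to (330,247), with the rod going up to (333,0). The pot is at (400,340), clear of the fingers.

Run:
```python
from h import *
np.set_printoptions(precision=4,suppress=True)
c=cam("wrist");hsv=cv2.cvtColor(c["color"],cv2.COLOR_BGR2HSV)
m=np.zeros((400,640),bool);m[140:252,310:352]=True;m&=(hsv[...,1]>110)
v,u=np.nonzero(m);X=np.array([onplane(c,a,b,[0,0,1],.022) for a,b in zip(u,v)])[:,:2]
print(cv2.minAreaRect((X*1000).astype(np.float32)))
a=onplane(c,330,147,[0,0,1],.012);b=onplane(c,333,3,[0,0,1],.012);print(a,b,np.degrees(np.arctan2(b[1]-a[1],b[0]-a[0])))
yaw=np.arctan2(b[1]-a[1],b[0]-a[0])
g=np.array(ctrl.tip_of("rod_grip","wrist")[0]["location"]);g=onplane(c,*g,[0,0,1],.012);print(g)
d=np.array([np.cos(yaw),np.sin(yaw),0])
need(np.append((g+.01*d)[:2],.004),pose(yaw))
```

```text
((498.3302001953125, 101.11273193359375), (20.072643280029297, 88.3516845703125), 12.505091667175293)
[0.4884 0.1502 0.012 ] [0.4645 0.2631 0.012 ] 101.94120835713832
[0.5023 0.0981 0.012 ]
shift units [-0.0306  0.0796  0.9647] after turn [-0.0298  0.0799  0.9647] min rows 2.905317747921411 
rot units [-0.      0.      0.0016] min rows 0.06623401960871762 t 3.5 F [-0.4347  0.9278 -0.7397]
```

```bash
python3 -m handwheel '{"xyz":[[0,0.059,0.1],[0,0,0.22],[0,0,0.22],[0,0,0.22],[0,0,0.12],[0,0,0.06],[0,0,0.025],[0,0,0],[0,0,0]],"rotation":[[0,0,0.0012],[0,0,0],[0,0,0],[0,0,0],[0,0,0],[0,0,0],[0,0,0],[0,0,0],[0,0,0]]}' 60
python3 -m handwheel '{"xyz":[[0,0,0],[0,0,0],[0,0,0],[0,0,0],[0,0,0],[0,0,0],[0,0,0],[0,0,0]],"rotation":[[0,0,0],[0,0,0],[0,0,0],[0,0,0],[0,0,0],[0,0,0],[0,0,0],[0,0,0]]}' 0 45
```

```text
time_s: 4.4
eef_pos: [0.4973, 0.1117, 0.005]
ee_rot: [0.629, 0.777, 0.001, 0.001]
force: [0.2, 0.2, 0.2]
grip_width: 0.68
grasp_force: 0.0
time_s: 5.2
eef_pos: [0.4963, 0.1118, 0.0041]
ee_rot: [0.629, 0.777, 0.0, 0.0]
force: [-0.5, 0.1, 1.3]
grip_width: 0.247
grasp_force: 45.0
```

```bash
python3 -m handwheel '{"xyz":[[0,0,-0.1],[0,0,-0.2],[0,0,-0.28],[0,0,-0.28],[0,0,-0.28],[0,0,-0.28],[0,0,-0.2]],"rotation":[[0,0,0],[0,0,0],[0,0,0],[0,0,0],[0,0,0.021],[0,0,0.021],[0,0,0.021]]}' - 45
python3 -m handwheel '{"xyz":[[0,0,0],[0,0,0],[0,0,0],[0,0,0],[0,0,0],[0,0,0],[0,0,0],[0,0,0],[0,0,0],[0,0,0],[0,0,0],[0,0,0]],"rotation":[[0,0,0.0212],[0,0,0.0212],[0,0,0.0212],[0,0,0.0212],[0,0,0.0212],[0,0,0.0212],[0,0,0.0212],[0,0,0.0212],[0,0,0.0212],[0,0,0.0212],[0,0,0.0212],[0,0,0]]}' - 45
python3 - <<'E'
from h import *
np.set_printoptions(precision=4,suppress=True)
c=cam("scene")
for t in ["bin","guard_mouth","bolt_post"]:
    for d in ctrl.tip_of(t,"scene")[:1]: print(t,round(d["conf"],2),d["location"])
c=cam("wrist");cv2.imwrite("pics/w2.png",c["color"])
E
```

```text
time_s: 5.9
eef_pos: [0.4967, 0.1118, 0.2497]
ee_rot: [0.772, 0.636, 0.001, 0.001]
force: [1.4, 0.2, -1.6]
grip_width: 0.245
grasp_force: 45.0
time_s: 7.1
eef_pos: [0.4959, 0.1117, 0.2464]
ee_rot: [0.999, -0.041, -0.001, 0.0]
force: [-1.7, -0.2, -1.4]
grip_width: 0.245
grasp_force: 45.0
bin 0.62 [394.6, 255.1]
guard_mouth 0.69 [378.3, 199.3]
bolt_post 0.43 [386.9, 180.9]
```

View pics/w2.png

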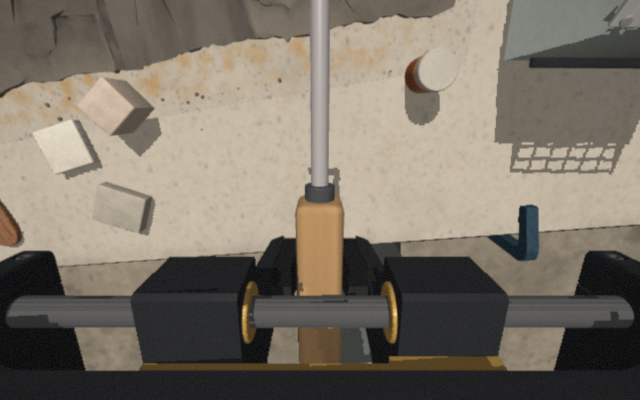

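The rod is held straight along the tool (handle 320,200–360). The pot at (430,72) is clear, and the bin is at top right.

```bash
cat >> h.py <<'E'
P38=np.radians(38)
def slope(b,s,y,h):
    """b=(x,y,yaw) of bin -> world of point s up slope,y left,h off cover"""
    X=-.105+s*np.cos(P38)-h*np.sin(P38);Z=.14+s*np.sin(P38)+h*np.cos(P38);c,n=np.cos(b[2]),np.sin(b[2])
    return np.array([b[0]+c*X-n*y,b[1]+n*X+c*y,Z])
def tcp_for(b,s,y,h,off=(.169,0,-.008)):
    M=pose(b[2],P38);return slope(b,s,y,h)-M@np.array(off),M
E
python3 - <<'E'
from h import *
from scipy.optimize import least_squares
np.set_printoptions(precision=4,suppress=True)
ct=cam("top");cs=cam("scene")
def tri(a,b):
    f=lambda p:np.r_[proj(ct,p)-a,proj(cs,p)-b];r=least_squares(f,[.65,-.2,.2]);return r.x,r.fun
print(tri([377.7,181.8],[377.8,198.9]));print(tri([379.5,161],[387.3,180.2]))
b=(.704,-.204,np.radians(-5))
print(slope(b,.07,0,.03),slope(b,.13,.012,.03))
p,M=tcp_for(b,0,-.044,.05);print(p);need(p,M)
E
```

```text
(array([ 0.6371, -0.193 ,  0.2029]), array([-0.4021,  0.436 ,  0.6145, -0.1377]))
(array([ 0.6796, -0.1923,  0.2453]), array([-0.9266,  0.9756,  1.4479, -0.3645]))
[ 0.636  -0.198   0.2067] [ 0.6841 -0.1902  0.2437]
[ 0.4371 -0.2248  0.069 ]
shift units [-0.2137  2.268   1.1859] after turn [-0.8852  2.2695  0.8132] min rows 7.704574201955103 
rot units [-0.0004  0.1056  0.0011] min rows 4.424681404983562 t 7.45 F [ 0.3519  0.6591 -1.3988]
```

```bash
python3 -m handwheel '{"xyz":[[0,0,0],[0,0,0],[0,0,0],[0,0,0],[0,0,0]],"rotation":[[0,0.0211,0],[0,0.0211,0],[0,0.0211,0],[0,0.0211,0],[0,0.0211,0]]}' - 45
python3 -m handwheel '{"xyz":[[-0.1,0.2,0],[-0.1,0.23,0],[-0.1,0.23,0],[-0.1,0.23,0],[-0.1,0.23,0],[-0.1,0.23,0],[-0.1,0.23,0],[-0.1,0.23,0],[-0.08,0.23,0],[0,0.23,0],[0,0,0],[0,0,0]],"rotation":[[0,0,0],[0,0,0],[0,0,0],[0,0,0],[0,0,0],[0,0,0],[0,0,0],[0,0,0],[0,0,0],[0,0,0],[0,0,0],[0,0,0]]}' - 45
python3 - <<'E'
from h import *
np.set_printoptions(precision=4,suppress=True)
b=(.704,-.204,np.radians(-5))
need(*tcp_for(b,0,-.044,.05))
c=cam("wrist");cv2.imwrite("pics/w3.png",c["color"])
for t in ["guard_mouth","bolt_post","rod_corner","bin"]:
    for d in ctrl.tip_of(t,"wrist")[:1]: print(t,round(d["conf"],2),d["location"])
print(proj(c,slope(b,.07,0,.03)),proj(c,slope(b,.13,.012,.03)),[proj(c,slope(b,0,y,0)) for y in (-.085,.085)])
E
```

```text
time_s: 7.95
eef_pos: [0.4962, 0.1119, 0.2478]
ee_rot: [0.944, -0.038, 0.328, 0.013]
force: [0.8, 0.3, -1.1]
grip_width: 0.244
grasp_force: 45.0
time_s: 9.15
eef_pos: [0.3648, -0.2188, 0.1656]
ee_rot: [0.945, -0.039, 0.325, 0.013]
force: [-0.0, -0.4, -1.5]
grip_width: 0.244
grasp_force: 45.0
shift units [-0.0139  0.0011  0.8049] after turn [-0.0151 -0.0022  0.8048] min rows 2.4149391396662327 
rot units [-0.0007  0.0002  0.0005] min rows 0.036696899455318954 t 9.15 F [-0.0272 -0.3801 -1.5183]
bin 0.8 [286.5, 40.6]
[ 258.9188 -130.3061] [ 236.0538 -244.7317] [array([366.561 ,  -3.7374]), array([173.1419,  -4.1393])]
```

View pics/w3.png

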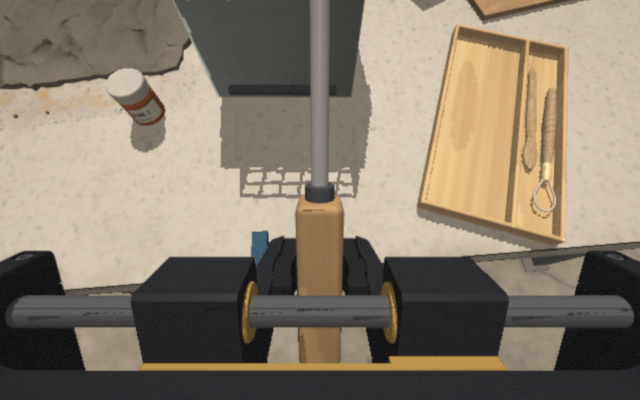

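The guard is out of view here. The bin front shows at (285,40), and the whole tray is clear: wide compartment corners at (458,35), (526,42), (511,222), (425,206). I'll use this picture for the tray and the bin-front fit.

Run:
```python
from h import *
np.set_printoptions(precision=4,suppress=True)
c=cam("wrist")
print("rim",[onplane(c,u,v,[0,0,1],.018) for u,v in [(458,33),(526,41),(511,222),(425,206)]])
for d in ctrl.tip_of("tray_free","wrist")[:1]: print(d,onplane(c,*d["location"],[0,0,1],.004))
m=np.zeros((400,640),bool);m[5:80,195:300]=True;P=mask_pts(c,m);P=P[(P[:,2]>.02)&(P[:,2]<.13)]
# front plane: ransac-ish
from numpy.linalg import lstsq
Q=P
for _ in range(6):
    k,_r,_a,_b=lstsq(np.c_[Q[:,1],np.ones(len(Q))],Q[:,0],rcond=None);r=np.abs(P[:,0]-P[:,1]*k[0]-k[1]);Q=P[r<max(.003,np.median(r)*1.5)]
print(len(Q),len(P),"yaw",-np.degrees(np.arctan(k[0])),"x at y=-.2",k[0]*-.2+k[1], "y range",Q[:,1].min(),Q[:,1].max())
t=cam("top")
for n in ("top","scene"):
    c2=t if n=="top" else cam("scene")
    for q in ("rod_corner","bolt_post","guard_mouth"):
        for d in ctrl.tip_of(q,n)[:1]: print(n,q,round(d["conf"],2),d["location"])
    s=ctrl.sense();M=R.from_quat(s["ee_rot"]).as_matrix();print("pred corner",proj(c2,s["eef_pos"]+M@[.169,0,-.008]),"legend",proj(c2,s["eef_pos"]+M@[.169,-.038,-.008]))
b=(.704,-.204,np.radians(-5))
x,y=200,130;A=t["color"][80:220,320:450];cv2.imwrite("pics/t3.png",np.vstack([cv2.resize(A,None,fx=4,fy=4,interpolation=2)]))
```

```text
rim [array([ 0.6835, -0.4344,  0.018 ]), array([ 0.6617, -0.5228,  0.018 ]), array([ 0.4123, -0.4234,  0.018 ]), array([ 0.437 , -0.3371,  0.018 ])]
{'location': [476.5, 116.7], 'conf': 0.9} [ 0.5553 -0.4323  0.004 ]
7093 7093 yaw -4.869400326355575 x at y=-.2 0.5973825679503172 y range -0.21753247187895117 -0.10852032928412333
top rod_corner 0.62 [399.1, 235.5]
top bolt_post 0.73 [377.4, 160.5]
top guard_mouth 0.94 [378.4, 183.8]
pred corner [398.6609 236.4225] legend [382.2964 235.3433]
scene rod_corner 0.64 [355.1, 192.6]
scene bolt_post 0.68 [387.9, 183.5]
scene guard_mouth 0.62 [378.5, 198.5]
pred corner [352.2256 194.7746] legend [341.6955 189.8206]
```

View pics/t3.png

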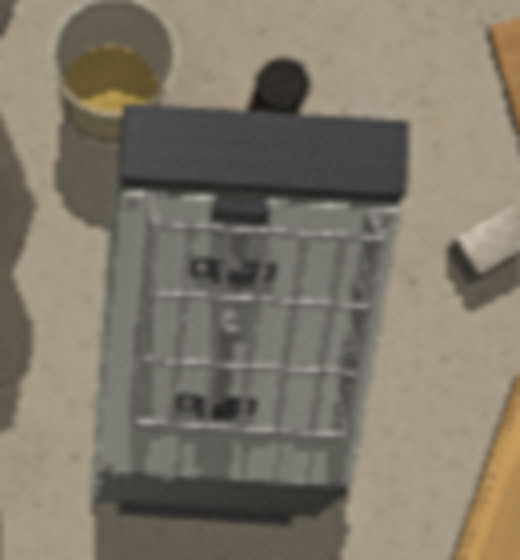

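The top crop shows the post at full-image pixel (377.5,160.5). The guard mouth's lower wire runs from (353.7,185.5) to (406,188), and the front edge from (344,203) to (407,202).

Run:
```python
from h import *
from scipy.optimize import least_squares
np.set_printoptions(precision=4,suppress=True)
t=cam("top")
obs=[((377.5,160.5),(.044,)),((353.7,185.5),(.07,.066,.058)),((406,188),(.07,-.066,.058))]
def f(q):
    b=q[:3];P=[slope(b,.13-q[3],.012,.044),slope(b,.07,.066,.058),slope(b,.07,-.066,.058)]
    return np.r_[np.concatenate([proj(t,p)-np.array(o[0]) for p,o in zip(P,obs)]),(q[2]+.085)/.01,(q[0]-.703)/.003]
r=least_squares(f,[.703,-.204,-.085,.005]);print(r.x,r.fun)
b=r.x[:3]
need(*tcp_for(b,0.02,-.044,.03))
```

```text
[ 0.7049 -0.2024 -0.0826 -0.0049] [ 0.0759  0.0096 -0.3823 -0.2057  0.3115  0.7336  0.2385  0.647 ]
shift units [0.1208 0.0002 0.9425] after turn [ 0.1202 -0.0008  0.9425] min rows 2.8505173743630183 
rot units [-0.0001  0.0001  0.0002] min rows 0.010586638304802188 t 9.95 F [-0.8523  0.0198 -1.7056]
```

```bash
python3 -m handwheel '{"xyz":[[0.06,0,0.2],[0.06,0,0.25],[0,0,0.25],[0,0,0.16],[0,0,0.055],[0,0,0],[0,0,0],[0,0,0]],"rotation":[[0,0,0],[0,0,0],[0,0,0],[0,0,0],[0,0,0],[0,0,0],[0,0,0],[0,0,0]]}' - 45
python3 - <<'E'
from h import *
np.set_printoptions(precision=4,suppress=True)
b=(.704,-.203,-.084)
need(*tcp_for(b,0.02,-.044,.034));need(*tcp_for(b,0.158,-.044,.034))
t=cam("top");s=ctrl.sense();M=R.from_quat(s["ee_rot"]).as_matrix()
print("pred",proj(t,s["eef_pos"]+M@[.169,0,-.008]),ctrl.tip_of("rod_corner","top")[:1])
A=cv2.resize(t["color"][110:250,320:450],None,fx=4,fy=4,interpolation=2)
e=cam("scene");print("predS",proj(e,s["eef_pos"]+M@[.169,0,-.008]),ctrl.tip_of("rod_corner","scene")[:1])
B=cv2.resize(e["color"][140:280,330:450],None,fx=2.3,fy=4,interpolation=2);cv2.imwrite("pics/s4.png",np.hstack([A,B]))
E
```

```text
time_s: 10.75
eef_pos: [0.4635, -0.2274, 0.07]
ee_rot: [0.945, -0.038, 0.326, 0.014]
force: [0.6, 0.3, -1.0]
grip_width: 0.245
grasp_force: 45.0
shift units [-0.0096 -0.0031  0.0034] after turn [-0.0096 -0.0031  0.0034] min rows 0.03196757660613102 
rot units [ 0.     -0.0001  0.0004] min rows 0.019283256646289163 t 10.75 F [ 0.6229  0.3446 -0.9841]
shift units [ 0.9104 -0.0006  0.0042] after turn [ 0.9104 -0.0031  0.0034] min rows 2.73121373822342 
rot units [ 0.     -0.0001  0.0004] min rows 0.019283256646289163 t 10.75 F [ 0.6229  0.3446 -0.9841]
pred [394.0205 200.9159] [{'location': [393.7, 198.6], 'conf': 0.84}]
predS [380.0957 217.1763] [{'location': [325.1, 244.9], 'conf': 0.67}]
```

View pics/s4.png

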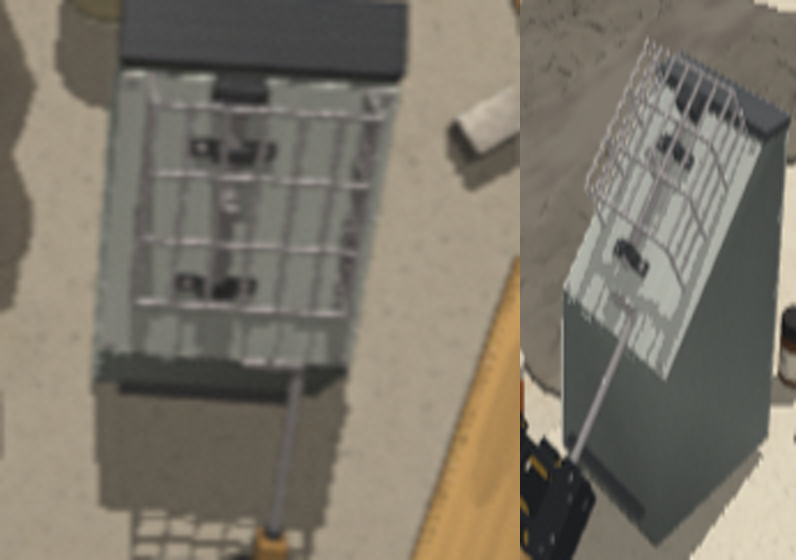

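The crop shows the hook corner at the cover's low edge, leg tip about 10 mm right of the post line and the rod well left of the guard's right side. I'll advance straight in.

```bash
python3 -m handwheel '{"xyz":[[0.06,0,0],[0.1,0,0],[0.12,0,0],[0.12,0,0],[0.12,0,0],[0.12,0,0],[0.12,0,0],[0.1,0,0],[0.06,0,0],[0,0,0],[0,0,0]],"rotation":[[0,0,0],[0,0,0],[0,0,0],[0,0,0],[0,0,0],[0,0,0],[0,0,0],[0,0,0],[0,0,0],[0,0,0],[0,0,0]]}' - 45
python3 - <<'E'
from h import *
np.set_printoptions(precision=4,suppress=True)
b=(.704,-.203,-.084)
need(*tcp_for(b,0.158,-.044,.034));need(*tcp_for(b,0.158,-.010,.034))
t=cam("top");s=ctrl.sense();M=R.from_quat(s["ee_rot"]).as_matrix()
print("pred",proj(t,s["eef_pos"]+M@[.169,0,-.008]),ctrl.tip_of("rod_corner","top")[:1])
A=cv2.resize(t["color"][90:230,320:450],None,fx=4,fy=4,interpolation=2)
e=cam("scene")
B=cv2.resize(e["color"][140:280,330:450],None,fx=2.3,fy=4,interpolation=2);cv2.imwrite("pics/s5.png",np.hstack([A,B]))
E
```

```text
time_s: 12.05
eef_pos: [0.5715, -0.235, 0.1532]
ee_rot: [0.945, -0.038, 0.325, 0.013]
force: [-0.5, 0.3, -1.8]
grip_width: 0.244
grasp_force: 45.0
shift units [ 0.0006  0.0066 -0.0039] after turn [ 0.0006  0.0067 -0.0039] min rows 0.023179398581817653 
rot units [-0.0004  0.0002  0.0004] min rows 0.023183438712519395 t 12.05 F [-0.4798  0.2962 -1.8005]
shift units [ 0.0011 -0.22   -0.0034] after turn [ 0.0006 -0.22   -0.0039] min rows 0.6601517626936835 
rot units [-0.0004  0.0002  0.0004] min rows 0.023183438712519395 t 12.05 F [-0.4798  0.2962 -1.8005]
pred [401.0738 151.9634] [{'location': [401.6, 150.9], 'conf': 0.66}]
```

View pics/s5.png

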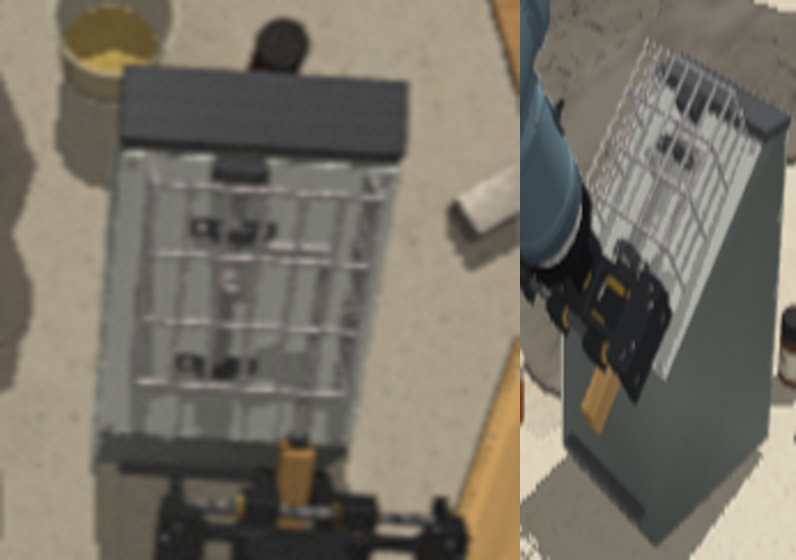

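The hook leg lies at crop y≈248, beyond the post at (232,280), with a clear gap. Next I shift left and pull down.

```bash
python3 -m handwheel '{"xyz":[[0,-0.06,0],[0,-0.08,0],[0,-0.06,0],[0,-0.02,0],[0,0,0]],"rotation":[[0,0,0],[0,0,0],[0,0,0],[0,0,0],[0,0,0]]}' - 45
python3 -m handwheel '{"xyz":[[-0.04,0,0],[-0.05,0,0],[-0.05,0,0],[-0.05,0,0],[-0.05,0,0],[-0.05,0,0],[-0.05,0,0],[-0.04,0,0],[-0.02,0,0],[0,0,0]],"rotation":[[0,0,0],[0,0,0],[0,0,0],[0,0,0],[0,0,0],[0,0,0],[0,0,0],[0,0,0],[0,0,0],[0,0,0]]}' - 45
python3 - <<'E'
from h import *
np.set_printoptions(precision=4,suppress=True)
b=(.704,-.203,-.084)
need(*tcp_for(b,0.09,-.010,.034))
t=cam("top");print(ctrl.tip_of("bolt_post","top")[:1],ctrl.tip_of("rod_corner","top")[:1],proj(t,slope(b,.13,.012,.044)),proj(t,slope(b,.08,.012,.044)))
E
```

```text
time_s: 12.7
eef_pos: [0.5747, -0.2014, 0.1536]
ee_rot: [0.945, -0.038, 0.325, 0.013]
force: [0.7, -0.3, -2.3]
grip_width: 0.244
grasp_force: 45.0
time_s: 13.7
eef_pos: [0.5269, -0.1985, 0.1162]
ee_rot: [0.945, -0.039, 0.325, 0.013]
force: [0.1, -1.2, -1.7]
grip_width: 0.247
grasp_force: 45.0
shift units [-0.0519 -0.0028 -0.0034] after turn [-0.0519 -0.0027 -0.0034] min rows 0.15632841141623027 
rot units [-0.0003  0.0002  0.0003] min rows 0.01923902016577329 t 13.7 F [ 0.0891 -1.1812 -1.7256]
[{'location': [448.7, 224.7], 'conf': 0.74}] [{'location': [383.8, 172.2], 'conf': 0.52}] [377.585  162.7046] [375.2564 180.9729]
```

Keep pulling in small steps until the force rises at the stop.

```bash
python3 -m handwheel '{"xyz":[[-0.03,0,0],[-0.03,0,0],[0,0,0],[0,0,0]],"rotation":[[0,0,0],[0,0,0],[0,0,0],[0,0,0]]}' - 45
python3 -m handwheel '{"xyz":[[-0.015,0,0],[-0.015,0,0],[0,0,0]],"rotation":[[0,0,0],[0,0,0],[0,0,0]]}' - 45
python3 - <<'E'
from h import *
np.set_printoptions(precision=4,suppress=True)
b=(.704,-.203,-.084)
need(*tcp_for(b,0.09,-.010,.034))
t=cam("top")
A=cv2.resize(t["color"][90:230,320:450],None,fx=4,fy=4,interpolation=2)
e=cam("scene")
B=cv2.resize(e["color"][140:280,330:450],None,fx=2.3,fy=4,interpolation=2);cv2.imwrite("pics/s6.png",np.hstack([A,B]))
E
```

```text
time_s: 14.25
eef_pos: [0.5209, -0.1984, 0.1119]
ee_rot: [0.945, -0.038, 0.326, 0.013]
force: [4.6, 0.6, 1.8]
grip_width: 0.245
grasp_force: 45.0
time_s: 14.55
eef_pos: [0.52, -0.1994, 0.1121]
ee_rot: [0.944, -0.038, 0.328, 0.014]
force: [15.1, 3.0, 7.4]
grip_width: 0.245
grasp_force: 45.0
shift units [ 0.0008 -0.0124  0.0031] after turn [ 0.0007 -0.0124  0.0031] min rows 0.03849976091690465 
rot units [-0.     -0.001   0.0006] min rows 0.049072220645044205 t 14.55 F [15.1191  2.9758  7.4003]
```

View pics/s6.png

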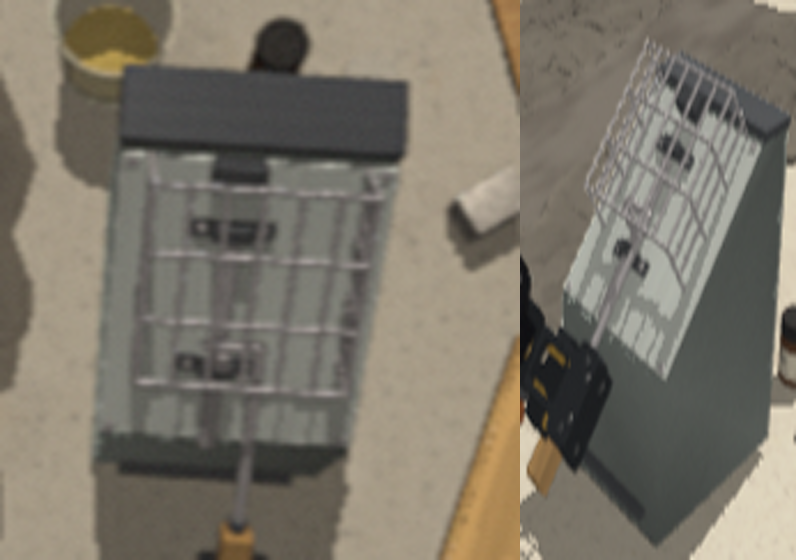

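The post is at its stop (crop 222,358), with the hook on it and 15 N of force, so the bolt is fully drawn. Now I unhook: up a little, right, then out and away.

```bash
python3 -m handwheel '{"xyz":[[0.04,0,0],[0.06,0,0],[0,0.07,0],[0,0.1,0],[0,0.06,0],[0,0,0]],"rotation":[[0,0,0],[0,0,0],[0,0,0],[0,0,0],[0,0,0],[0,0,0]]}' - 45
python3 - <<'E'
from h import *
np.set_printoptions(precision=4,suppress=True)
b=(.704,-.203,-.084)
need(*tcp_for(b,0.10,-.044,.034));need(*tcp_for(b,0.02,-.044,.034))
E
```

```text
time_s: 15.25
eef_pos: [0.5254, -0.2353, 0.1174]
ee_rot: [0.945, -0.04, 0.325, 0.014]
force: [0.9, 0.1, -2.1]
grip_width: 0.246
grasp_force: 45.0
shift units [ 0.0017 -0.021  -0.0036] after turn [ 0.0017 -0.021  -0.0036] min rows 0.06421212442609904 
rot units [0.     0.0001 0.    ] min rows 0.005968505843084634 t 15.25 F [ 0.9359  0.0644 -2.1103]
shift units [-0.5317 -0.0212 -0.0031] after turn [-0.5317 -0.021  -0.0036] min rows 1.5962771878215525 
rot units [0.     0.0001 0.    ] min rows 0.005968505843084634 t 15.25 F [ 0.9359  0.0644 -2.1103]
```

```bash
python3 -m handwheel '{"xyz":[[-0.08,0,0],[-0.15,0,0],[-0.15,0,0],[-0.12,0,0],[-0.04,0,0],[0,0,-0.15],[0,0,-0.25],[0,0,-0.25],[0,0,-0.25],[0,0,-0.2],[0,0,0]],"rotation":[[0,0,0],[0,0,0],[0,0,0],[0,0,0],[0,0,0],[0,0,0],[0,0,0],[0,0,0],[0,0,0],[0,0,0],[0,0,0]]}' - 45
python3 - <<'E'
from h import *
np.set_printoptions(precision=4,suppress=True)
yt=np.radians(-21.6);u=np.array([np.cos(yt),np.sin(yt),0]);v=np.array([-np.sin(yt),np.cos(yt),0])
T=np.array([.551,-.4305,0])-.059*u-.004*v;T[2]=.16
print(T,ctrl.sense()["eef_pos"]);need(T,pose(yt));need(T,pose(np.radians(-4.8)))
t=cam("top");s=ctrl.tip_of("bolt_post","top");print(s[:1])
E
```

```text
time_s: 16.35
eef_pos: [0.3606, -0.2225, 0.2019]
ee_rot: [0.944, -0.038, 0.326, 0.018]
force: [-0.2, -1.2, -1.4]
grip_width: 0.243
grasp_force: 45.0
[ 0.4947 -0.4125  0.16  ] [ 0.3606 -0.2225  0.2019]
shift units [0.6053 1.1847 0.8439] after turn [1.2976 0.8486 0.2795] min rows 4.726223066856641 
rot units [-0.0141 -0.1053  0.0454] min rows 4.84279351929104 t 16.35 F [-0.2034 -1.222  -1.3648]
shift units [0.6053 1.1847 0.8439] after turn [0.9969 1.1874 0.2795] min rows 4.726223066856641 
rot units [ 0.0014 -0.1059  0.0005] min rows 4.437916329340217 t 16.35 F [-0.2034 -1.222  -1.3648]
[{'location': [376.0, 177.8], 'conf': 0.54}]
```

```bash
python3 -m handwheel '{"xyz":[[0,0,0],[0,0,0],[0,0,0],[0,0,0],[0,0,0],[0,0.15,0],[0,0.25,0],[0,0.25,0],[0,0.25,0],[0,0.2,0],[0,0.08,0],[0,0,0]],"rotation":[[0,-0.0212,0],[0,-0.0212,0],[0,-0.0212,0],[0,-0.0212,0],[0,-0.0211,0],[0,0,0],[0,0,0],[0,0,0.012],[0,0,0.012],[0,0,0.012],[0,0,0.0107],[0,0,0]]}' - 45
python3 - <<'E'
from h import *
np.set_printoptions(precision=4,suppress=True)
yt=np.radians(-21.6);u=np.array([np.cos(yt),np.sin(yt),0]);v=np.array([-np.sin(yt),np.cos(yt),0])
T=np.array([.551,-.4305,0])-.059*u-.004*v;T[2]=.16
need(T,pose(yt))
c=cam("wrist");cv2.imwrite("pics/w7.png",c["color"])
for d in ctrl.tip_of("tray_free","wrist")[:1]: print(d,onplane(c,*d["location"],[0,0,1],.004))
E
```

```text
time_s: 17.65
eef_pos: [0.3371, -0.3948, 0.1947]
ee_rot: [0.982, -0.187, -0.003, -0.002]
force: [0.0, 0.5, -2.0]
grip_width: 0.248
grasp_force: 45.0
shift units [ 1.022  -0.2748  0.2261] after turn [ 1.0203 -0.2771  0.2312] min rows 3.2466974949533114 
rot units [-0.0004  0.0009  0.0003] min rows 0.04260357144518695 t 17.65 F [ 0.0075  0.5367 -1.9708]
```

View pics/w7.png

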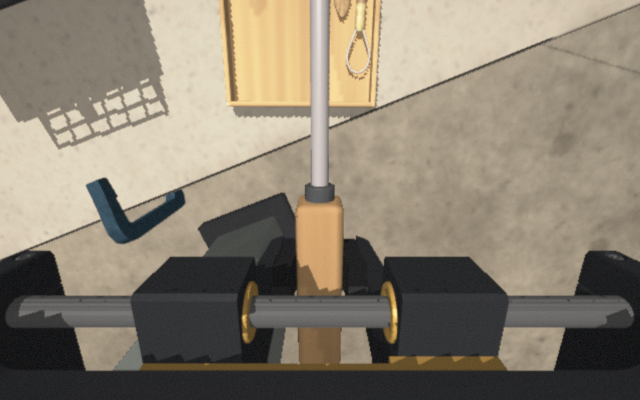

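The near end of the tray shows the wide compartment's inner corners at about (232,101) and (328,104), and the rod is parallel to it.

Run:
```python
from h import *
np.set_printoptions(precision=4,suppress=True)
c=cam("wrist")
p=[onplane(c,a,b,[0,0,1],.018) for a,b in [(232,101),(328,104),(225,3)]];print(p)
w=p[1]-p[0];l=p[2]-p[0];print(np.linalg.norm(w),"yaw",np.degrees(np.arctan2(w[0],-w[1]))*-1,np.degrees(np.arctan2(l[1],l[0])))
# wall points by depth
m=np.zeros((400,640),bool);m[2:112,215:345]=True;P=mask_pts(c,m)
yt=np.radians(-21.6);u=np.array([np.cos(yt),np.sin(yt),0]);v=np.array([-np.sin(yt),np.cos(yt),0])
C=np.array([.551,-.4305,0]);Q=(P-C)@np.c_[u,v]
k=(P[:,2]>.011)&(P[:,2]<.03);print("wall hist v",np.histogram(Q[k&(Q[:,0]>-.12),1],bins=np.arange(-.07,.075,.005)))
print("wall hist u",np.histogram(Q[k&(abs(Q[:,1])<.035),0],bins=np.arange(-.16,-.05,.005)))
T=C-.059*u-.004*v;T[2]=.16;need(T,pose(yt))
```

```text
[array([ 0.4431, -0.3403,  0.018 ]), array([ 0.4054, -0.429 ,  0.018 ]), array([ 0.5231, -0.3721,  0.018 ])]
0.09640836234164654 yaw 23.00616607770934 -21.71429345912768
wall hist v (array([  0,   1,   0,   0,   0,   0,   0,   0,   0,   0,   0,   0,   0,
         0,   0,   0,   0,   0,   0,   0,   0,   0, 301, 246,   0,   0,
         0,   0,   0]), array([-0.07 , -0.065, -0.06 , -0.055, -0.05 , -0.045, -0.04 , -0.035,
       -0.03 , -0.025, -0.02 , -0.015, -0.01 , -0.005,  0.   ,  0.005,
        0.01 ,  0.015,  0.02 ,  0.025,  0.03 ,  0.035,  0.04 ,  0.045,
        0.05 ,  0.055,  0.06 ,  0.065,  0.07 ,  0.075]))
wall hist u (array([  0,   0,   0,   0, 259, 105,   0,   0,   0,   0,   0,   0,   0,
         0,   0,   0,   0,   0,   0,   0,   0]), array([-0.16 , -0.155, -0.15 , -0.145, -0.14 , -0.135, -0.13 , -0.125,
       -0.12 , -0.115, -0.11 , -0.105, -0.1  , -0.095, -0.09 , -0.085,
       -0.08 , -0.075, -0.07 , -0.065, -0.06 , -0.055]))
shift units [ 1.0254 -0.2586  0.2355] after turn [ 1.0228 -0.2647  0.24  ] min rows 3.250329230477521 
rot units [-0.0003  0.0008  0.0009] min rows 0.050799759457579204 t 17.8 F [ 0.3266  1.0927 -1.1797]
```

```bash
python3 -m handwheel '{"xyz":[[0.15,-0.04,0],[0.25,-0.06,0],[0.25,-0.06,0.05],[0.22,-0.06,0.1],[0.13,-0.03,0.2],[0.04,0,0.2],[0,0,0.2],[0,0,0.1],[0,0,0]],"rotation":[[0,0.0008,0.0006],[0,0,0],[0,0,0],[0,0,0],[0,0,0],[0,0,0],[0,0,0],[0,0,0],[0,0,0]]}' - 45
python3 - <<'E'
from h import *
np.set_printoptions(precision=4,suppress=True)
yt=np.radians(-21.6);u=np.array([np.cos(yt),np.sin(yt),0]);v=np.array([-np.sin(yt),np.cos(yt),0])
C=np.array([.551,-.4305,0])
T=C-.056*u-.006*v;T[2]=.009;need(T,pose(yt))
c=cam("wrist");t=cam("top")
P=mask_pts(t,np.ones((400,640),bool));
A=cv2.resize(t["color"][160:300,410:510],None,fx=4,fy=4,interpolation=2)
cv2.imwrite("pics/s8.png",np.hstack([A,cv2.resize(c["color"],(396,560))[:, :396]]))
E
```

```text
time_s: 18.7
eef_pos: [0.4949, -0.4147, 0.0676]
ee_rot: [0.982, -0.187, -0.001, -0.001]
force: [-0.3, 0.9, -2.2]
grip_width: 0.247
grasp_force: 45.0
shift units [0.0143 0.001  0.3906] after turn [0.0133 0.0001 0.3907] min rows 1.172683158948932 
rot units [-0.0004  0.0004  0.0001] min rows 0.023996255608065866 t 18.7 F [-0.3189  0.8634 -2.1711]
```

View pics/s8.png

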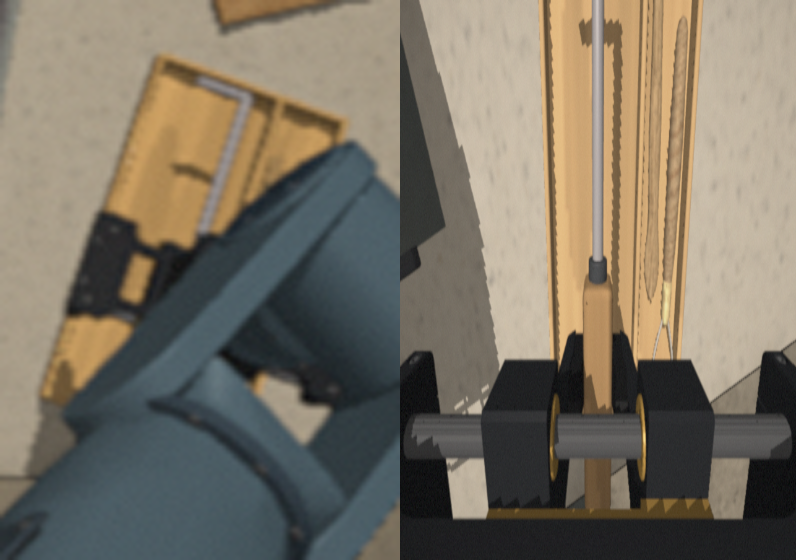

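The rod hangs parallel inside the wide compartment, with the hook near the far end (crop 247,97) and the leg to the left. I lower it now.

```bash
python3 -m handwheel '{"xyz":[[0.013,0,0.1],[0,0,0.12],[0,0,0.08],[0,0,0.05],[0,0,0.02],[0,0,0.01],[0,0,0],[0,0,0]],"rotation":[[0,0,0],[0,0,0],[0,0,0],[0,0,0],[0,0,0],[0,0,0],[0,0,0],[0,0,0]]}' - 45
```

```text
time_s: 19.6
eef_pos: [0.4982, -0.4187, 0.0143]
ee_rot: [0.982, -0.188, 0.002, 0.001]
force: [-0.3, -0.5, -0.5]
grip_width: 0.244
grasp_force: 45.0
```

```bash
python3 -m handwheel '{"xyz":[[0,0,0.01],[0,0,0.01],[0,0,0]],"rotation":[[0,0,0],[0,0,0],[0,0,0]]}' - 45
python3 - <<'E'
from h import *
np.set_printoptions(precision=4,suppress=True)
yt=np.radians(-21.6);u=np.array([np.cos(yt),np.sin(yt),0]);v=np.array([-np.sin(yt),np.cos(yt),0])
C=np.array([.551,-.4305,0])
T=C-.056*u-.006*v;T[2]=.009;need(T,pose(yt))
t=cam("top");c=cam("wrist")
m=np.zeros((400,640),bool);m[60:190,300:330]=True
P=mask_pts(c,m);k=(np.abs((P-C)@v+.006)<.004);Q=P[k];s=(Q-C)@u
for a in np.arange(-.02,.14,.02):
    q=Q[(s>a)&(s<a+.02),2]
    if len(q)>3: print(round(a,2),len(q),np.percentile(q,[50,90,97]))
E
```

```text
time_s: 19.9
eef_pos: [0.4977, -0.4182, 0.0106]
ee_rot: [0.982, -0.188, 0.001, 0.001]
force: [-0.2, 0.6, -0.9]
grip_width: 0.245
grasp_force: 45.0
shift units [-0.0131 -0.0144  0.0108] after turn [-0.013  -0.0144  0.0109] min rows 0.06670397421840338 
rot units [ 0.0001 -0.0004 -0.0002] min rows 0.017896966595992693 t 19.9 F [-0.202   0.6447 -0.9265]
-0.02 624 [0.0207 0.0222 0.0232]
0.0 779 [0.0206 0.022  0.0227]
0.02 809 [0.0206 0.022  0.0225]
0.04 10 [0.0024 0.0036 0.0037]
```

```bash
python3 -m handwheel '{"xyz":[[0,0,0.008],[0,0,0],[0,0,0.006],[0,0,0]],"rotation":[[0,0,0],[0,0,0],[0,0,0],[0,0,0]]}' - 45
```

```text
time_s: 20.4
eef_pos: [0.4977, -0.4182, 0.0084]
ee_rot: [0.982, -0.188, 0.001, 0.001]
force: [-1.0, -0.6, -1.9]
grip_width: 0.252
grasp_force: 45.0
```

```bash
python3 -m handwheel '{"xyz":[[0,0,0.008],[0,0,0],[0,0,0]],"rotation":[[0,0,0],[0,0,0],[0,0,0]]}' - 30; python3 -m handwheel '{"xyz":[[0,0,0.007],[0,0,0],[0,0,0]],"rotation":[[0,0,0],[0,0,0],[0,0,0]]}' - 30
```

```text
time_s: 20.7
eef_pos: [0.4979, -0.4183, 0.0081]
ee_rot: [0.982, -0.188, 0.001, 0.001]
force: [-2.1, 2.8, 4.9]
grip_width: 0.247
grasp_force: 30.0
time_s: 21.0
eef_pos: [0.4979, -0.4184, 0.0081]
ee_rot: [0.982, -0.188, 0.001, 0.001]
force: [-5.3, 4.9, 13.3]
grip_width: 0.242
grasp_force: 30.0
```

Contact with the floor, 13 N. I back off slightly, open a little, and lift straight up.

```bash
python3 -m handwheel '{"xyz":[[0,0,-0.01],[0,0,0]],"rotation":[[0,0,0],[0,0,0]]}' - 30
python3 -m handwheel '{"xyz":[[0,0,0],[0,0,0],[0,0,0],[0,0,0],[0,0,0]],"rotation":[[0,0,0],[0,0,0],[0,0,0],[0,0,0],[0,0,0]]}' 29 10
python3 -m handwheel '{"xyz":[[0,0,-0.03],[0,0,-0.06],[0,0,-0.1],[0,0,-0.2],[0,0,-0.25],[0,0,-0.25],[0,0,-0.25],[0,0,-0.2],[0,0,0]],"rotation":[[0,0,0],[0,0,0],[0,0,0],[0,0,0],[0,0,0],[0,0,0],[0,0,0],[0,0,0],[0,0,0]]}'
python3 -m handwheel '{"xyz":[[-0.2,0,-0.1],[-0.3,0,-0.1],[-0.3,0,0],[-0.2,0,0],[0,0,0],[0,0,0]],"rotation":[[0,0,0],[0,0,0],[0,0,0],[0,0,0],[0,0,0],[0,0,0]]}'
python3 - <<'E'
from h import *
t=cam("top");print(ctrl.tip_of("bolt_post","top")[:1])
m=np.zeros((400,640),bool)
for d in ctrl.regions_of("rod_grip","top")[:1]: P=mask_pts(t,d["pixels"]);print(d["conf"],d["box"],np.percentile(P[:,2],[5,50,95]))
A=cv2.resize(t["color"][90:300,330:510],None,fx=2.8,fy=2.8,interpolation=2)
cv2.imwrite("pics/s9.png",A)
E
```

```text
time_s: 21.2
eef_pos: [0.4981, -0.4185, 0.0081]
ee_rot: [0.982, -0.188, 0.001, 0.001]
force: [-0.7, 1.3, 3.0]
grip_width: 0.247
grasp_force: 30.0
time_s: 21.7
eef_pos: [0.4978, -0.4183, 0.0078]
ee_rot: [0.982, -0.188, 0.001, 0.001]
force: [0.1, -0.4, 0.5]
grip_width: 0.331
grasp_force: 0.0
time_s: 22.6
eef_pos: [0.4996, -0.4204, 0.2168]
ee_rot: [0.982, -0.188, 0.006, 0.004]
force: [-0.1, -0.7, 1.1]
grip_width: 0.332
grasp_force: 0.0
time_s: 23.2
eef_pos: [0.3578, -0.3626, 0.239]
ee_rot: [0.982, -0.189, 0.002, 0.001]
force: [0.8, -0.5, 0.2]
grip_width: 0.327
grasp_force: 0.0
[{'location': [375.3, 177.7], 'conf': 0.45}]
0.97 [439.3, 184.6, 24.1, 77.2] [0.01386013 0.02459194 0.03066243]
```

View pics/s9.png

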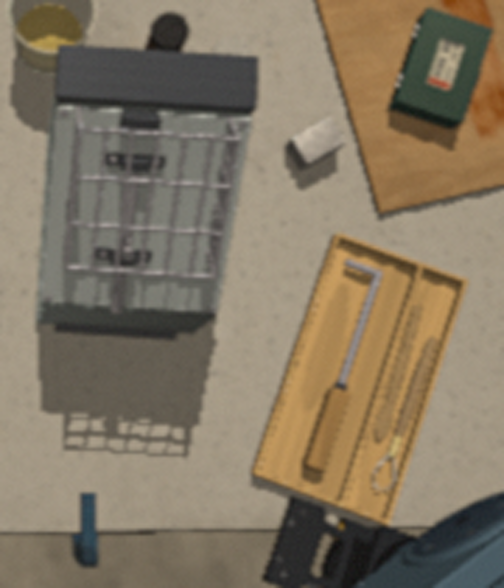

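The rod lies flat in the middle of the wide compartment (handle 325,430, hook 377,275), and the bolt's post is down at its stop (127,245). I'm handing the job in.

```bash
python3 -c "
from station import ctrl
print(ctrl.close_job())"
```

```text
the job is handed in; nothing more can be done
None
```

The job is handed in at about 23 s: the hook drew the bolt to its stop, and the rod was laid flat in the tray's wide compartment while still held, then released; the pot and cube were not touched. The judge gave no verdict.

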